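# Line up the kiln-room door hinge for its pin

## Task

Of the two loose wooden stiles on the studio table, pick up the one whose hinge leaf has a single long knuckle, lift it, and slide that knuckle sideways into the gap between the upper and lower knuckle on the fixed jamb block, so that the three upright holes line up for the pin. Finish while holding it there: keep gripping the stile, upright and still, in the air, with nothing resting on or pressing against the jamb, as a colleague will fit the pin. Leave the other stile and everything else on the table where it is.

Things in the scene. Friction and masses are not known exactly. Their poses are not given: they have to be found in the camera images.
- leaf: Loose stile to use: light-wood bar 28 (x) x 64 (y) x 110 mm (z), 0.2 to 0.4 kg, standing on the table; origin at its underside centre. Hinge leaf let in flush in the +x face. Past its +y edge one steel knuckle, a vertical tube 22 mm wide (y 39 to 61), z 32 to 68 mm. Grip the smooth x faces from above near the top, y = 0. Knuckle starts roughly to world +y; place may be swapped with spare.
- leaf_bore (a point): Middle of the 14 mm bore of the loose stile's knuckle: in the leaf's frame x = 12, y = 50, z = 50 mm. Axes as the leaf's; z along the bore.
- jamb: Fixed jamb; origin on the table under the hinge axis. Wood block x -48 to 2, y 20 to 95 mm, 140 mm high, on a 12 mm steel foot (x -68 to 22, y 23 to 108 mm). On the axis two vertical steel knuckles 22 mm wide: z 30 to 60 and 108 to 132 mm, joined to the block by webs on the +y side. Between them a gap 48 mm high, open to -y.
- jamb_axis (a point): Hinge axis in mid-gap, 84 mm above the table; axes as the jamb's. leaf_bore must come here, going in along +y with the stile on the -y side. With leaf and jamb axes parallel there is free room all round; the exact swing angle about the hinge axis does not matter.
- spare: Decoy: a second loose wooden stile of the same size (28 x 64 x 110 mm) whose hinge leaf has TWO short knuckles with a gap between them. It does not fit; leave it. Origin under the wooden bar's centre, axes as for leaf.
- pin: Hinge pin, steel, 8 mm thick, 120 mm long, lying on the table; a colleague will fit it later. Origin on the table under one end, by its head; x along it.
- driver: Screwdriver lying on the table, 190 mm long. Bystander.
- jar: Terracotta-coloured lidded glaze jar, 72 mm wide, 95 mm high. Origin at its underside centre. Bystander.
- dish: Small blue glazed bowl, 84 mm wide, 35 mm high. Origin at its underside centre. Bystander.
- prop: Square kiln prop, 42 x 42 x 100 mm, upright. Origin at its underside centre. Bystander.
- mug: Terracotta mug, 80 mm wide, 90 mm high. Origin at its underside centre. Bystander.
- brush: Brush lying on the table, 170 mm long. Bystander.
Things that resemble listed ones, but are neither listed nor needed, are in the scene too. Leave any purple or yellow look-alike of the jamb alone.

How it is judged:
By the outcome, as a careful person would: the job done as asked, in the order asked, and still so for the second after the job is handed in, while the arm keeps its last pose, push and grip.
It also fails if it takes over 38 s, if anything falls off the work surface, if the arm or the gripper's body presses on something with over 40 N, if the wrist force passes 120 N, or if a joint passes its speed limit or range.

## Robot

A 7-joint arm with a two-finger parallel gripper is mounted at the origin on the work surface. World frame = base frame: x ahead of the robot, y to its left, z up, the work surface at z = 0. Lengths are in m, angles in rad, forces in N, time in s.
With the tool pointing down it reaches from about 0.4 to 0.875 m from the base axis. Payload 19.3 kg.
Tool frame: the origin (TCP) lies midway between the tips of the shut fingers; the grasp point (between the pads) lies 19 mm behind it; z points along the fingers, y is the line along which they close (so a half turn about z gives the same grasp; the last joint's range is limited). The gripper opens to 85 mm and grips with 20 to 120 N. Pads are 22 mm wide; open, the fingers measure 114 mm over their backs; the gripper's body (76 mm by 85 mm) begins 54 mm behind the grasp point. The pads swing forward as they close: fully open they stand 13 mm farther back than shut.
Start: joints at [1.032, 0.521, -0.036, 1.599, 0.021, 1.021, -0.113], TCP at [0.282, -0.558, 0.2] pointing down, gripper open.
Joint ranges: [-2.91, 2.91], [-0.3, 2.13], [-1.5, 1.42], [0.17, 2.43], [-1.26, 4.41], [0.16, 1.93], [-2.52, 2.52]. Speed limits (rad/s): [1.89, 1.89, 2.39, 2.39, 3.01, 3.01, 3.01].

## Interface

Orientations are given as [roll, pitch, yaw] about the fixed x, y, z axes, in that order (R = Rz(yaw) Ry(pitch) Rx(roll)).
In Python, from workcell import * gives the robot as it stands. The module is installed in compiled form; this text tells all that it offers.
- The arm moves only by the tool play_rows, never from a script. Its argument "deltas" is a list of rows, each a list of 7 numbers: the shift along the tool's x, y, z in units of 500 mm (1.0 is 500 mm), then the turn, a rotation vector about the tool's x, y, z in units of 120 degrees (1.0 is 120 degrees), then the closure, from 0 (fully open) to 1 (shut). A call has 1 to 10 rows; each row is the pose to reach, as a shift and turn from the pose commanded when the call began, along the tool's axes at that moment; what a row does not reach only later rows make up. A row lasts 1/10 s, in which the tool goes at most 50 mm and 8.59 degrees, less where a joint would pass 70% of its speed; a pose out of reach is approached as far as the arm can. A call with a number of a shift or a turn outside -1 to 1 is refused whole. A call with a gripper value outside its range is refused whole. The fingers move at their own pace and stop on an object; "newtons" is the grip in N (left out, the last holds). Time passes only in rows, so rows that repeat a pose let the fingers close. It gives the time, the measured TCP pose, the force, the opening and the grip force at its end, in the units of the state.
- observe(): the state, without advancing time (a new reading comes with each control period).
- grab_frame(name): name is "side" or "top"; returns the picture (480x640x3 uint8, red, green, blue); there is no depth.
- get_calibration(name): a dict with "fovy" (degrees; the focal length in pixels is half the picture's height over the tangent of half this angle, whatever the lens; pixels are square), "cx", "cy" (the principal point, pixels), "xyz" and "rotation" of the camera in the world. Camera axes: x right, y down, z forward; pixel columns grow to the right and rows downward; lengths in m; the calibration is good to about 2 mm. A picture is of the moment at which its call begins. get_calibration takes no time and is no camera call.
- job_done(): hands the job in; it is judged then, once.
The state is a dict: "clock": time; "qpos": joint angles; "qd": joint speeds; "joint_efforts": joint torques, N m; "position": TCP position; "tool_rot": TCP orientation; "force": force on the tool from outside, world axes, zero at the start; "moment": the same for the moment, N m; "grip_width": finger opening in m; "finger_force": force on a finger pad.
Only numpy, scipy, OpenCV 4.12 (cv2) and the standard library are available. Lean on these libraries where they do the work, as an engineer would, in place of code of your own. Each camera call takes 0.05 s, during which the arm holds its last target. There are 200 camera calls.

## Working session

There is one attempt and no reset: what is moved stays moved. The work goes in short steps, Python scripts to look and compute and a tool call to move; the robot and the scene stay as the last step left them, time stands still between calls to the robot, and variables do not carry over. Pictures are saved under pics/ and viewed, at most 10 in all, crops included, and the job is handed in when it is done.

Besides the shell and the picture viewer there is one more tool, called after ">>>" as name(argument=value, ...) on one line, values as JSON. play_rows: Moves the arm, as the interface text tells. Its arguments: {"type":"object","properties":{"deltas":{"type":"array"},"newtons":{"type":"number"}},"required":["deltas"]}

```bash
mkdir -p pics; python3 - <<'E'
from workcell import *
import cv2,numpy as np
for n in("top","side"):
    cv2.imwrite(f"pics/{n}0.png",grab_frame(n)[:,:,::-1]); print(n,get_calibration(n))
s=observe();print({k:np.round(s[k],4) for k in s})
E
```

```text
top {'fovy': 42.4040900715081, 'cx': 314.43733434535034, 'cy': 251.32840589393254, 'xyz': array([0.49500189, 0.00925004, 1.57468912]), 'rotation': array([-3.0725345 , -0.00730225, -1.59597714])}
side {'fovy': 57.41653330255361, 'cx': 324.17792789376193, 'cy': 244.14043626914852, 'xyz': array([0.3118921 , 0.57537862, 0.72517463]), 'rotation': array([-2.37966626,  0.01746015, -2.71573976])}
{'clock': np.float64(0.1), 'qpos': array([ 1.0318,  0.522 , -0.0363,  1.5999,  0.0212,  1.0211, -0.1128]), 'qd': array([-0.0009, -0.0023,  0.0009, -0.001 , -0.0011, -0.0004, -0.0002]), 'joint_efforts': array([ 5.40000e-03, -9.28488e+01,  1.98430e+00, -3.70534e+01,
        1.81000e-02,  5.30000e-03,  0.00000e+00]), 'position': array([ 0.2822, -0.5573,  0.1992]), 'tool_rot': array([-3.1406e+00,  1.0000e-04,  4.6880e-01]), 'force': array([ 0.2915, -0.5705,  0.4592]), 'moment': array([0.0311, 0.0106, 0.0318]), 'finger_force': np.float64(0.0), 'grip_width': np.float64(0.0855)}
```

View pics/top0.png

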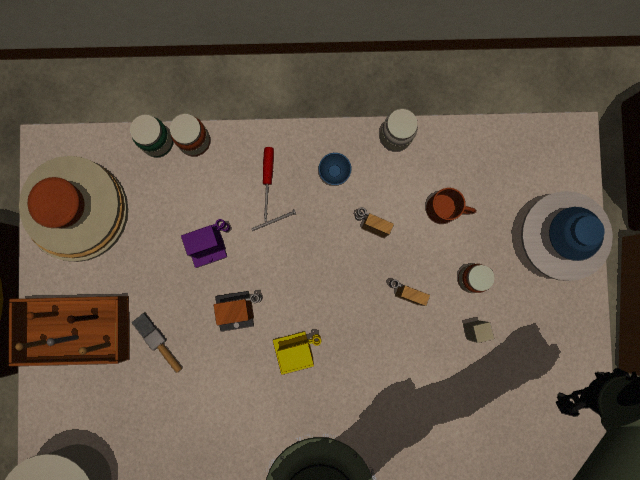

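View pics/side0.png

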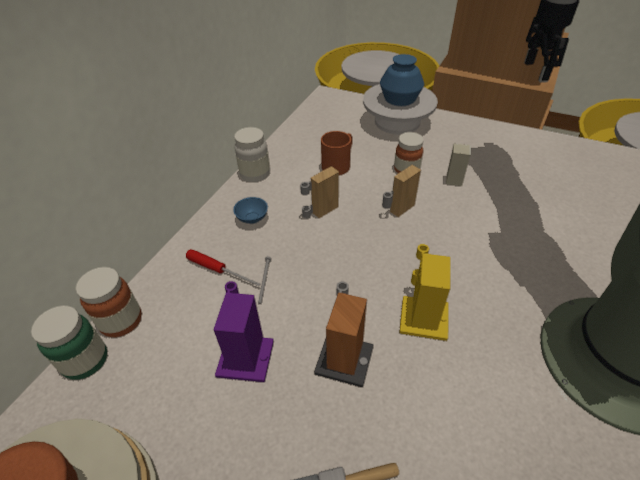

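The side view shows the stiles at (325,193), with two short knuckles at (306,187) and (306,211), and at (405,190), with one knuckle at (388,200). From above they are at (377,224) and (412,295). The jamb candidates are wood (345,335), purple (240,335) and yellow (430,290). My choice is the stile at side (405,190) / top (412,295), and the wooden jamb at top (235,313). One close crop will check this.

```bash
python3 - <<'E'
import cv2,numpy as np
s=cv2.imread("pics/side0.png");t=cv2.imread("pics/top0.png")
def c(i,x,y,w,h): return cv2.resize(i[y:y+h,x:x+w],(400,300),interpolation=cv2.INTER_CUBIC)
cv2.imwrite("pics/crop1.png",np.vstack([np.hstack([c(s,360,160,80,60),c(s,290,270,160,120)]),np.hstack([c(t,375,265,64,48),c(t,205,280,64,48)])]))
E
```

```text
(no output)
```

View pics/crop1.png

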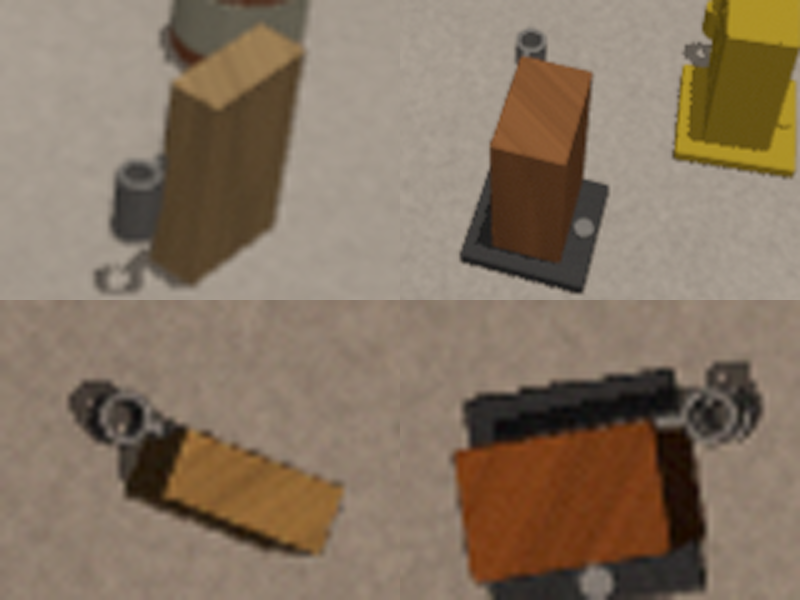

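The crops confirm it: the chosen stile has a single knuckle, and the wooden jamb has its knuckles on the -y side. Next I fit both poses to the corners read from the crops.

```bash
cat > h.py <<'E'
from workcell import *
import numpy as np
from scipy.optimize import least_squares
from scipy.spatial.transform import Rotation as R
C={n:get_calibration(n) for n in("top","side")}
def proj(n,P):
    c=C[n];q=(np.atleast_2d(P)-c["xyz"])@R.from_euler("xyz",c["rotation"]).as_matrix()
    return q[:,:2]/q[:,2:]*(240/np.tan(np.radians(c["fovy"]/2)))+[c["cx"],c["cy"]]
def world(p,L): # p=x,y,yaw
    return R.from_euler("z",p[2]).apply(np.array(L)/1000.)+[p[0],p[1],0]
def fit(obs,p0): # obs: {cam:[(lx,ly,lz,u,v)]}
    f=lambda p:np.concatenate([(proj(n,world(p,np.array(o)[:,:3]))-np.array(o)[:,3:]).ravel() for n,o in obs.items()])
    r=least_squares(f,p0,loss="soft_l1");return r.x,f(r.x)
E
cat > m.py <<'E'
from h import *
def T(o,ox,oy,s): return [(*a[:3],ox+a[3]/s-.5,oy+a[4]/s-.5) for a in o]
leaf={"top":T([(14,32,110,192,130),(14,-32,110,343,187),(-14,-32,110,323,255),(-14,32,110,163,200),(-14,32,0,125,195),(12,50,68,125,113)],375,265,6.25),
"side":T([(14,32,110,173,84),(-14,32,110,218,108),(14,-32,110,265,25),(-14,-32,110,303,48),(-14,32,0,187,285),(14,32,0,150,260),(-14,-32,0,275,225),(12,50,68,140,172)],360,160,5)}
jamb={"top":T([(2,20,140,255,120),(-48,20,140,268,252),(-48,95,140,78,282),(2,95,140,56,152),(22,108,12,65,100),(22,23,12,272,70),(0,0,132,312,115)],205,280,6.25),
"side":T([(2,20,140,123,58),(-48,20,140,192,73),(-48,95,140,168,165),(2,95,140,91,148),(-68,23,12,207,187),(-68,108,0,183,291),(22,108,0,61,259),(0,0,132,131,38)],290,270,2.5)}
for nm,o,p0 in(("leaf",leaf,(.4,-.2,-.3)),("jamb",jamb,(.4,.15,.1))):
    for k in ((o),{"top":o["top"]},{"side":o["side"]}):
        p,r=fit(k,p0);print(nm,list(k),p.round(4),np.degrees(p[2]).round(1),"rms",np.sqrt((r**2).mean()).round(2))
    p,r=fit(o,p0);print(r.reshape(-1,2).round(1).tolist())
E
python3 m.py
```

```text
leaf ['top', 'side'] [ 0.4848 -0.2392 -0.3882] -22.2 rms 0.69
leaf ['top'] [ 0.4862 -0.2399 -0.3831] -21.9 rms 0.41
leaf ['side'] [ 0.4833 -0.2376 -0.3971] -22.7 rms 0.57
[[-0.8, 0.2], [0.4, 0.7], [-0.5, 0.9], [-0.3, 0.0], [-0.5, 0.7], [0.1, 1.3], [-0.9, -1.2], [-0.3, -0.5], [-1.4, -1.2], [0.5, -0.7], [0.8, 0.2], [-0.6, -0.4], [-0.2, -0.1], [-0.5, -0.5]]
jamb ['top', 'side'] [0.4878 0.1395 0.1347] 7.7 rms 1.01
jamb ['top'] [0.4893 0.1386 0.1285] 7.4 rms 0.41
jamb ['side'] [0.4866 0.141  0.1375] 7.9 rms 1.04
[[-0.3, 0.5], [0.9, 0.9], [-1.0, 1.3], [-0.7, 0.6], [-0.4, 1.0], [-0.1, 0.4], [-0.5, 0.7], [-1.1, -2.4], [0.4, -1.8], [-0.8, -0.8], [-1.1, -1.7], [1.0, -2.0], [-0.2, 1.2], [-0.7, 0.7], [-0.1, -0.2]]
```

```bash
cat > go.py <<'E'
from h import *
import sys
def go(x,y,z,yawdeg):
    s=observe();R0=R.from_euler("xyz",s["tool_rot"]);Rt=R.from_euler("xyz",[np.pi,0,np.radians(yawdeg)])
    d=R0.inv().apply(np.array([x,y,z])-s["position"])/.5
    w=np.degrees((R0.inv()*Rt).as_rotvec())/120
    print("t",s["clock"].round(2),"pos",s["position"].round(4),"rot",np.degrees(s["tool_rot"]).round(2),"F",s["force"].round(1),"w",s["grip_width"].round(4))
    print("delta",d.round(4).tolist(),w.round(4).tolist())
if __name__=="__main__": go(*map(float,sys.argv[1:]))
E
python3 go.py .485 -.239 .2 67.8
python3 - <<'E'
from h import *
f=lambda p:(proj("top",[p[0],p[1],.132])-[315,337]).ravel()
print(least_squares(f,(.4,0)).x)
E
```

```text
[ 3.95696215e-01 -9.04380816e-05]Traceback (most recent call last):
  File "go.py", line 9, in <module>
    if __name__=="__main__": go(*map(float,sys.argv[1:]))
                             ~~^^^^^^^^^^^^^^^^^^^^^^^^^^
  File "go.py", line 7, in go
    print("t",s["clock"].round(2),"pos",s["position"].round(4),"rot",np.degrees(s["tool_rot"]).round(2),"F",s["force"].round(1),"w",s["grip_width"].round(4))
              ^^^^^^^^^^^^^^^^
AttributeError: 'float' object has no attribute 'round'
```

```bash
sed -i 's/s\["clock"\].round(2)/round(float(s["clock"]),2)/; s/s\["grip_width"\].round(4)/round(float(s["grip_width"]),4)/' go.py; python3 go.py .485 -.239 .2 67.8
```

```text
t 0.1 pos [ 0.2822 -0.5573  0.1992] rot [-179.94    0.     26.86] F [ 0.3 -0.6  0.5] w 0.0855
delta [0.6495, -0.3847, -0.0013] [-0.0005, -0.0001, -0.3412]
```

>>> play_rows(deltas=[[0.04,-0.024,0,0,0,-0.02,0],[0.11,-0.065,0,0,0,-0.06,0],[0.19,-0.113,0,0,0,-0.1,0],[0.27,-0.16,0,0,0,-0.145,0],[0.35,-0.207,0,0,0,-0.19,0],[0.43,-0.255,0,0,0,-0.235,0],[0.51,-0.302,0,0,0,-0.28,0],[0.585,-0.346,0,0,0,-0.315,0],[0.635,-0.376,0,0,0,-0.336,0],[0.65,-0.385,0,0,0,-0.341,0]], newtons=40)

```text
clock: 1.1
position: [0.4869, -0.2357, 0.1996]
tool_rot: [-3.141, -0.001, 1.189]
force: [-0.4, -0.6, 0.1]
grip_width: 0.0854
finger_force: 0.0
```

>>> play_rows(deltas=[[0,0,0,0,0,0,0],[0,0,0,0,0,0,0],[0,0,0,0,0,0,0]])

```text
clock: 1.4
position: [0.4845, -0.2404, 0.1996]
tool_rot: [-3.141, 0.001, 1.18]
force: [-0.3, 0.2, 0.9]
grip_width: 0.0855
finger_force: 0.0
```

```bash
python3 go.py .485 -.239 .074 67.8; python3 - <<'E'
from h import *
import cv2
t=grab_frame("top")[:,:,::-1];s=grab_frame("side")[:,:,::-1]
c=lambda i,x,y,w,h:cv2.resize(i[y:y+h,x:x+w],(400,300),interpolation=cv2.INTER_CUBIC)
cv2.imwrite("pics/c2.png",np.hstack([c(t,350,245,120,90),c(s,340,100,160,120)]))
E
```

```text
t 1.4 pos [ 0.4845 -0.2404  0.1996] rot [-1.7998e+02  3.0000e-02  6.7640e+01] F [-0.3  0.2  0.9] w 0.0855
delta [0.003, -0.0001, 0.2511] [-0.0002, 0.0003, -0.0014]
```

View pics/c2.png

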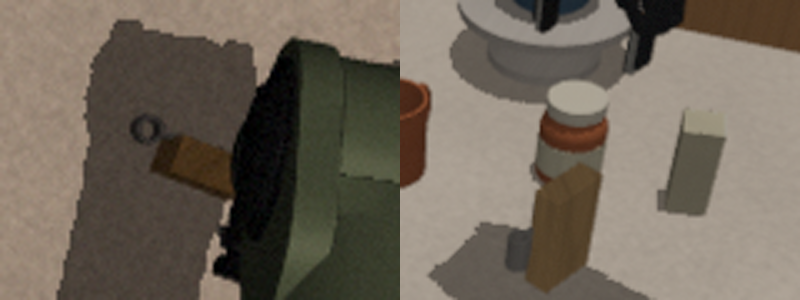

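The gripper is above the stile, with its fingers (side ≈(398,108) and (433,128)) straddling the thin direction. Next is the descent and close.

>>> play_rows(deltas=[[0.003,0,0.02,0,0,-0.001,0],[0.003,0,0.06,0,0,-0.001,0],[0.003,0,0.1,0,0,-0.001,0],[0.003,0,0.15,0,0,-0.001,0],[0.003,0,0.19,0,0,-0.001,0],[0.003,0,0.22,0,0,-0.001,0],[0.003,0,0.24,0,0,-0.001,0],[0.003,0,0.25,0,0,-0.001,0],[0.003,0,0.251,0,0,-0.001,0],[0.003,0,0.251,0,0,-0.001,0]])

```text
clock: 2.5
position: [0.4861, -0.2378, 0.0746]
tool_rot: [3.141, 0.0, 1.185]
force: [0.3, 0.2, 0.1]
grip_width: 0.0855
finger_force: 0.0
```

>>> play_rows(deltas=[[0,0,0,0,0,0,0.2],[0,0,0,0,0,0,0.4],[0,0,0,0,0,0,0.55],[0,0,0,0,0,0,0.7],[0,0,0,0,0,0,0.85],[0,0,0,0,0,0,1],[0,0,0,0,0,0,1],[0,0,0,0,0,0,1],[0,0,0,0,0,0,1],[0,0,0,0,0,0,1]], newtons=50)

```text
clock: 3.5
position: [0.4862, -0.2378, 0.0747]
tool_rot: [3.141, 0.0, 1.185]
force: [-0.3, 1.0, 6.9]
grip_width: 0.0258
finger_force: 48.8
```

>>> play_rows(deltas=[[0,0,-0.01,0,0,0,1],[0,0,-0.03,0,0,0,1],[0,0,-0.06,0,0,0,1],[0,0,-0.1,0,0,0,1],[0,0,-0.14,0,0,0,1],[0,0,-0.18,0,0,0,1],[0,0,-0.21,0,0,0,1],[0,0,-0.23,0,0,0,1],[0,0,-0.24,0,0,0,1],[0,0,-0.24,0,0,0,1]])

```text
clock: 4.5
position: [0.486, -0.2377, 0.1946]
tool_rot: [3.141, 0.0, 1.185]
force: [-0.6, -0.0, -1.9]
grip_width: 0.026
finger_force: 49.4
```

```bash
python3 go.py .49 .0 .195 97.7
```

```text
t 4.5 pos [ 0.486  -0.2377  0.1946] rot [179.97   0.    67.9 ] F [-0.6 -0.  -1.9] w 0.026
delta [0.4434, -0.1715, -0.0009] [0.0003, 0.0001, -0.2484]
```

>>> play_rows(deltas=[[0.02,-0.008,0,0,0,-0.01,1],[0.06,-0.024,0,0,0,-0.035,1],[0.12,-0.047,0,0,0,-0.068,1],[0.18,-0.07,0,0,0,-0.1,1],[0.24,-0.093,0,0,0,-0.135,1],[0.3,-0.116,0,0,0,-0.168,1],[0.36,-0.139,0,0,0,-0.2,1],[0.41,-0.159,0,0,0,-0.23,1],[0.435,-0.168,0,0,0,-0.244,1],[0.443,-0.171,0,0,0,-0.248,1]])

```text
clock: 5.5
position: [0.4895, 0.0019, 0.194]
tool_rot: [-3.141, -0.0, 1.709]
force: [-0.5, -0.2, -2.3]
grip_width: 0.0258
finger_force: 49.4
```

>>> play_rows(deltas=[[0,0,0,0,0,0,1],[0,0,0,0,0,0,1],[0,0,0,0,0,0,1],[0,0,0,0,0,0,1]])

```text
clock: 5.9
position: [0.49, -0.001, 0.1942]
tool_rot: [-3.141, 0.0, 1.703]
force: [-0.3, -0.6, -2.3]
grip_width: 0.0258
finger_force: 49.4
```

```bash
python3 go.py .49 .01 .1085 97.7; python3 - <<'E'
from h import *
import cv2
t=grab_frame("top")[:,:,::-1];s=grab_frame("side")[:,:,::-1]
cv2.imwrite("pics/t3.png",t);cv2.imwrite("pics/s3.png",s)
c=lambda i,x,y,w,h:cv2.resize(i[y:y+h,x:x+w],(w*400//w,400*h//w),interpolation=cv2.INTER_CUBIC)
cv2.imwrite("pics/c3.png",np.hstack([c(t,240,250,100,150),c(s,310,170,160,240)]))
E
```

```text
t 5.9 pos [ 0.49   -0.001   0.1942] rot [-1.7999e+02  1.0000e-02  9.7580e+01] F [-0.3 -0.6 -2.3] w 0.0258
delta [0.0217, 0.003, 0.1713] [-0.0001, 0.0001, -0.001]
```

View pics/c3.png

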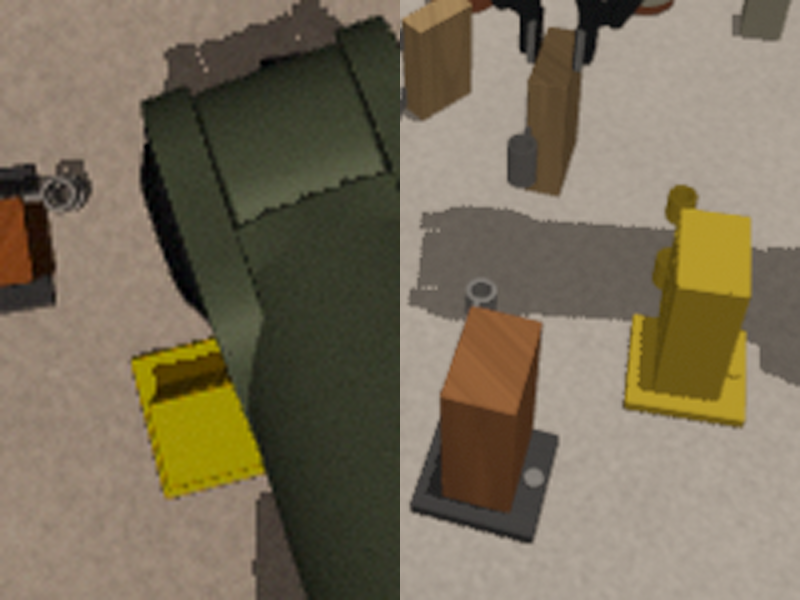

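The view shows the stile hanging upright in the grip: side crop knuckle at (521,160), bottom edge near (545,190). The jamb knuckle top is at (481,293). Next I move to the pre-insert pose at the final height.

```bash
python3 go.py .4906 .0304 .1087 97.7
```

```text
t 6.0 pos [ 0.49   -0.0007  0.1942] rot [-180.     0.    97.6] F [-0.2  0.7 -1.5] w 0.0258
delta [0.0615, 0.0094, 0.171] [-0.0, 0.0, -0.0008]
```

>>> play_rows(deltas=[[0.006,0.001,0.015,0,0,0,1],[0.015,0.002,0.04,0,0,0,1],[0.025,0.004,0.07,0,0,0,1],[0.036,0.005,0.1,0,0,0,1],[0.046,0.007,0.13,0,0,-0.001,1],[0.055,0.008,0.155,0,0,-0.001,1],[0.06,0.009,0.168,0,0,-0.001,1],[0.0615,0.0095,0.171,0,0,-0.001,1],[0.0615,0.0095,0.171,0,0,-0.001,1],[0.0615,0.0095,0.171,0,0,-0.001,1]])

```text
clock: 7.0
position: [0.4909, 0.0307, 0.1091]
tool_rot: [3.141, 0.0, 1.706]
force: [0.8, -0.4, -2.5]
grip_width: 0.0256
finger_force: 49.4
```

```bash
python3 go.py .4906 .0304 .1087 97.7; python3 - <<'E'
from h import *
import cv2
s=grab_frame("side")[:,:,::-1].copy()
o=observe();p=o["position"];yaw=o["tool_rot"][2]-np.pi/2
L=np.array([(a,b,c) for a in(14,-14) for b in(32,-32) for c in(0,110)]+[(12,50,68),(12,50,32)])
P=world((p[0]+.0016*np.sin(yaw),p[1]-.0016*np.cos(yaw),yaw),L)+[0,0,p[2]-.0747]
for l,q in zip(L,proj("side",P)):print(l,q.round(1))
x0,y0,k=310,195,8
c=cv2.resize(s[y0:y0+72,x0:x0+96],None,fx=k,fy=k,interpolation=cv2.INTER_CUBIC)
for q in proj("side",P):cv2.circle(c,tuple(int(v) for v in (q+.5-[x0,y0])*k),4,(0,0,255),1)
cv2.imwrite("pics/c4.png",c)
E
```

```text
t 7.0 pos [0.4909 0.0307 0.1091] rot [1.7996e+02 1.0000e-02 9.7760e+01] F [ 0.8 -0.4 -2.5] w 0.0256
delta [-0.0005, -0.0008, 0.0009] [0.0004, 0.0001, 0.0005]
[14 32  0] [350.1 285.2]
[ 14  32 110] [351.7 247.5]
[ 14 -32   0] [357.7 262. ]
[ 14 -32 110] [359.9 224. ]
[-14  32   0] [363.8 288.2]
[-14  32 110] [366.8 250.6]
[-14 -32   0] [370.8 264.8]
[-14 -32 110] [374.3 226.7]
[12 50 68] [349.7 270. ]
[12 50 32] [349.2 282.2]
```

View pics/c4.png

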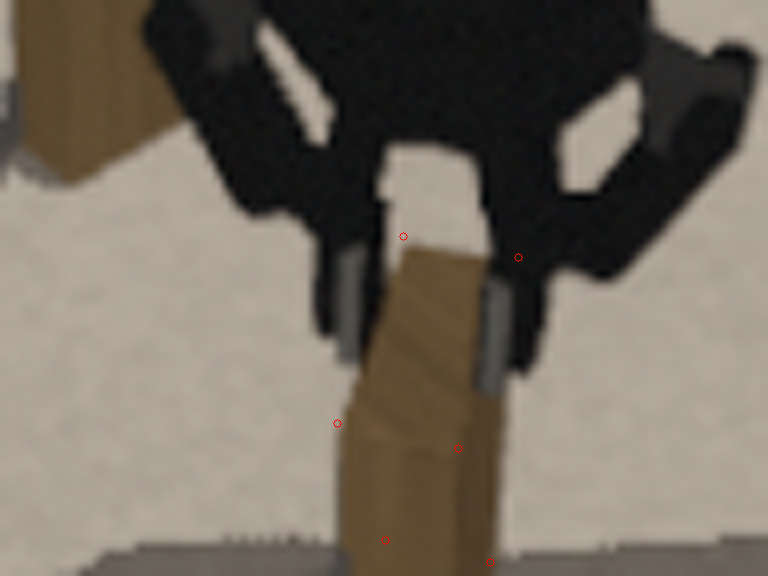

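Crop fell short: the near top edge is at about (345,415)–(458,445), within about 1 px of prediction. I'll take the lower part, with the knuckle and the jamb knuckle together.

```bash
python3 - <<'E'
from h import *
import cv2
s=grab_frame("side")[:,:,::-1].copy();cv2.imwrite("pics/s5.png",s)
o=observe();p=o["position"];yaw=o["tool_rot"][2]-np.pi/2
a=np.linspace(0,2*np.pi,24)
L=np.array([(x,b,0) for x in(14,-14) for b in(32,-32)]+[(14,32,110),(-14,32,110)]+[(12+11*np.cos(t),50+11*np.sin(t),z) for z in(68,32) for t in a])
P=world((p[0]+.0016*np.sin(yaw),p[1]-.0016*np.cos(yaw),yaw),L)+[0,0,p[2]-.0747]
J=world((.4878,.1395,.1347),[(11*np.cos(t),11*np.sin(t),z) for z in(132,) for t in a]+[(2,20,140),(-48,20,140)])
x0,y0,k=312,238,8
c=cv2.resize(s[y0:y0+72,x0:x0+96],None,fx=k,fy=k,interpolation=cv2.INTER_CUBIC)
for Q,col in((P,(0,0,255)),(J,(255,0,0))):
  for q in proj("side",Q):cv2.circle(c,tuple(int(v) for v in (q+.5-[x0,y0])*k),1,col,-1)
cv2.imwrite("pics/c5.png",c)
E
```

```text
(no output)
```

View pics/c5.png

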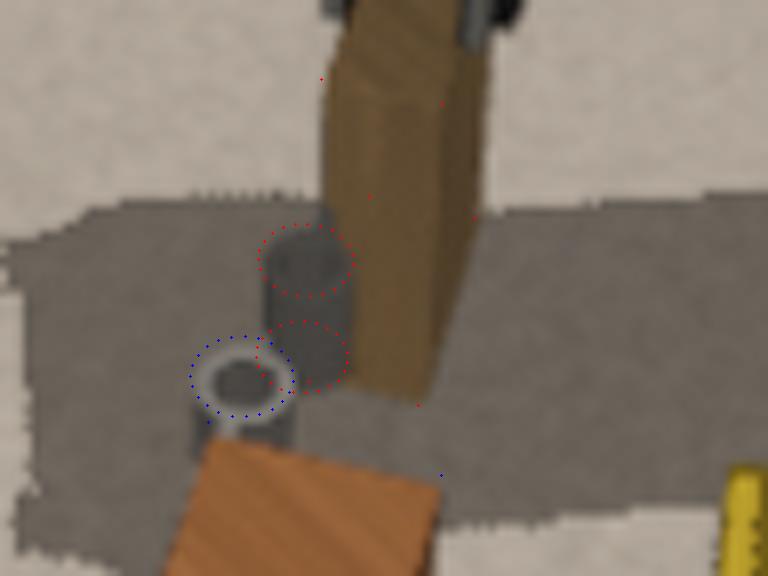

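The jamb ring is at crop (245,381) and the leaf knuckle at (308,262). Both sit within about 0.5 px of prediction, apart from roughly 0.5 px that suggests the jamb is slightly farther toward +y. The refined jamb axis is (0.4883, 0.1402).

```bash
python3 go.py .4829 .0906 .1087 97.7
```

```text
t 7.1 pos [0.491  0.0307 0.1092] rot [1.7995e+02 1.0000e-02 9.7750e+01] F [-0.7  0.2 -2.3] w 0.0258
delta [0.1209, 0.0002, 0.0009] [0.0004, 0.0001, 0.0004]
```

>>> play_rows(deltas=[[0.005,0,0.001,0,0,0,1],[0.015,0,0.001,0,0,0,1],[0.03,0,0.001,0,0,0,1],[0.045,0,0.001,0,0,0,1],[0.06,0,0.001,0,0,0,1],[0.075,0,0.001,0,0,0,1],[0.09,0,0.001,0,0,0,1],[0.105,0,0.001,0,0,0,1],[0.115,0,0.001,0,0,0,1],[0.121,0,0.001,0,0,0,1]])

```text
clock: 8.1
position: [0.4824, 0.0914, 0.1082]
tool_rot: [-3.142, -0.0, 1.707]
force: [-0.5, 0.1, -2.0]
grip_width: 0.0257
finger_force: 49.4
```

>>> play_rows(deltas=[[0,0,0,0,0,0,1],[0,0,0,0,0,0,1],[0,0,0,0,0,0,1],[0,0,0,0,0,0,1],[0,0,0,0,0,0,1]])

```text
clock: 8.6
position: [0.4825, 0.0906, 0.1082]
tool_rot: [-3.142, 0.0, 1.706]
force: [0.4, -0.2, -2.3]
grip_width: 0.0259
finger_force: 49.4
```

```bash
python3 go.py .4829 .0906 .1087 97.7; python3 - <<'E'
from h import *
import cv2
s=grab_frame("side")[:,:,::-1].copy();t=grab_frame("top")[:,:,::-1].copy()
o=observe();p=o["position"];yaw=o["tool_rot"][2]-np.pi/2
a=np.linspace(0,2*np.pi,24)
L=np.array([(x,b,c) for x in(14,-14) for b in(32,-32) for c in (0,110)]+[(12+11*np.cos(q),50+11*np.sin(q),z) for z in(68,32) for q in a])
P=world((p[0]+.0016*np.sin(yaw),p[1]-.0016*np.cos(yaw),yaw),L)+[0,0,p[2]-.0747]
J=world((.4883,.1402,.1347),[(11*np.cos(q),11*np.sin(q),z) for z in(132,108) for q in a])
out=[]
for n,im,x0,y0 in(("side",s,310,240),("top",t,230,270)):
  k=5;c=cv2.resize(im[y0:y0+100,x0:x0+80],None,fx=k,fy=k,interpolation=cv2.INTER_CUBIC)
  for Q,col in((P,(0,0,255)),(J,(255,0,0))):
    for q in proj(n,Q):
      cv2.circle(c,tuple(int(v) for v in (q+.5-[x0,y0])*k),1,col,-1)
  out.append(c)
cv2.imwrite("pics/c6.png",np.hstack(out))
E
```

```text
t 8.6 pos [0.4825 0.0906 0.1082] rot [-180.      0.     97.76] F [ 0.4 -0.2 -2.3] w 0.0259
delta [-0.0002, 0.0009, -0.001] [-0.0, 0.0, 0.0005]
```

View pics/c6.png

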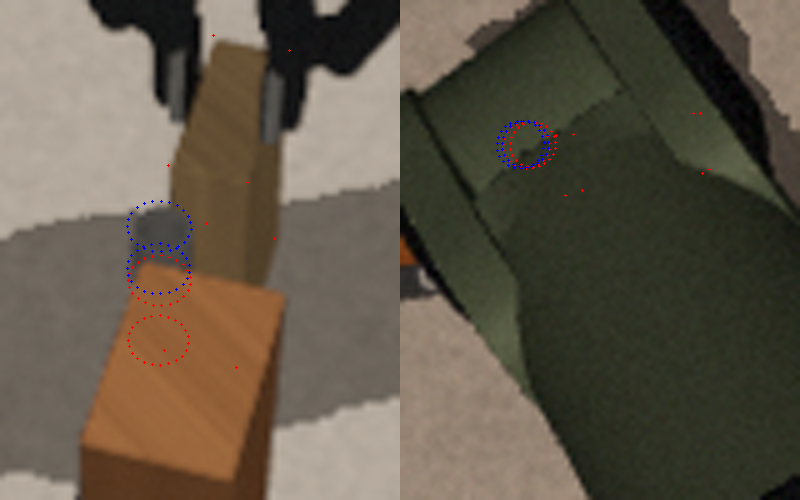

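The arm is still and the force shows only the stile's weight. In the side view the seen jamb knuckle ring (133–193, 206) and the modelled knuckle of the held stile are coaxial within about 0.5 mm sideways. The other direction is only confirmed from the earlier fits, to about 1.5 mm. The top view is hidden by the arm. I'm handing it in.

```bash
python3 -c "
from workcell import *
print(job_done())"
```

```text
the job is handed in; nothing more can be done
None
```

I handed in the job with the single-knuckle stile gripped upright and still, its knuckle in the jamb gap and no contact force showing; I estimate the holes line up to within about 1.5 mm, but the arm blocked the top camera, so I could not confirm that from above.

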